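# Sweep loose stoppers into the collecting tray

## Robot

A 7-joint arm with a two-finger parallel gripper is mounted at the origin on a cart in front of the work surface, level with it; the furniture and walls round the work are solid. World frame = base frame: x ahead of the robot, y to its left, z up, the work surface at z = 0. Lengths are in m, angles in rad, forces in N, time in s.
With the tool pointing down it reaches from about 0.4 to 0.85 m from the base axis. Payload 6.9 kg.
Tool frame: the origin (TCP) lies midway between the tips of the shut fingers; the grasp point (between the pads) lies robot.grasp_offset behind it (robot.grasp_offset is the distance from the TCP to the grasp point, in m); z points along the fingers, y is the line along which they close (so a half turn about z gives the same grasp; the last joint's range is limited). The gripper opens to 85 mm and grips with 20 to 120 N. Pads are 22 mm wide; open, the fingers measure 114 mm over their backs; the gripper's body (76 mm by 85 mm) begins 54 mm behind the grasp point. The pads swing forward as they close: fully open they stand 13 mm farther back than shut.
Start: joints at [-1.016, 0.507, -0.238, 1.5, 0.126, 1.149, -0.155], TCP at [0.271, 0.563, 0.231] pointing down, gripper open.
Joint ranges: [-3.08, 3.08], [-0.24, 2.05], [-1.43, 1.35], [0, 2.5], [-1.52, 4.66], [0.17, 1.96], [-2.89, 2.89]. Speed limits (rad/s): [2.39, 2.39, 3.14, 3.14, 3.14, 3.14, 3.14].

## Interface

Orientations are given as a unit quaternion [x, y, z, w].
In Python, from cell import robot gives the robot as it stands.
- The arm moves only by the tool move_arm, never from a script. Its argument "deltas" is text: rows parted by semicolons, each of 7 numbers parted by spaces: the turn, a rotation vector about the world's x, y, z in rad, then the shift along the world's x, y, z in m, then the opening, from -1 (shut) to 1 (fully open). In form: wx wy wz dx dy dz jaw; .... A call has 1 to 20 rows; each row is the pose to reach, as a shift and turn from the pose commanded when the call began; what a row does not reach only later rows make up. A row lasts 1/8 s, in which the tool goes at most 62.5 mm and 10.7 degrees, less where a joint would pass 70% of its speed; a pose out of reach is approached as far as the arm can. A call with a gripper value outside its range is refused whole. The fingers move at their own pace and stop on an object; "squeeze" is the grip in N (left out, the last holds). Time passes only in rows, so rows that repeat a pose let the fingers close. It gives the time, the measured TCP pose, the force, the opening and the grip force at its end, in the units of the state.
- robot.state(): the state, without advancing time (a new reading comes with each control period).
- robot.capture(name): name is "scene" or "top" or "wrist"; returns the picture (480x640x3 uint8, red, green, blue); there is no depth.
- robot.camera_info(name): a dict with "fx", "fy", "cx", "cy" (pixels), "R" (3x3) and "t" (3): a world point X has camera coordinates R X + t; the wrist camera has in their place "tool_from_camera" (4x4, takes a point from camera to tool coordinates, whose origin is the TCP and whose axes are the flange's). Camera axes: x right, y down, z forward; pixel columns grow to the right and rows downward; lengths in m; the calibration is good to about 2 mm. A picture is of the moment at which its call begins: read the wrist's pose just before it. camera_info takes no time and is no camera call.
- robot.sign_off(): hands the job in; it is judged then, once.
Trained networks look in the newest picture that a camera, given by its name, has taken for a name from the list of things; names that differ only in an ending like _2 or _b are one class to them, and where a whole thing is asked for, a point or a joint stands for the part that bears it (a point fixed in the world has none). Each returns a list of dicts, best first, with "conf" (0 to 1); they miss things now and then, are a little off and sometimes report something else, mostly with a low value. They report only what shows in the picture. A call takes as long as a camera call.
- robot.regions_of(camera, thing): "pixels" (480x640 bool, what is visible of it) and "extent" ([left, top, right, bottom] in pixels, round what is visible of it).
The state is a dict: "t": time; "q": joint angles; "qd": joint speeds; "effort": joint torques, N m; "eef_pos": TCP position; "orientation": TCP orientation; "force": force on the tool from outside, world axes, zero at the start; "moment": the same for the moment, N m; "grip_width": finger opening in m; "finger_force": force on a finger pad.
Only numpy, scipy, OpenCV 4.12 (cv2) and the standard library are available. Lean on these libraries where they do the work, as an engineer would, in place of code of your own. Each camera call takes 0.05 s, during which the arm holds its last target. There are 200 camera calls.

## Task

Clear the bench mat: use the fingers to sweep the three loose black rubber stoppers along the mat and through the open mouth of the steel tray, until all three lie wholly inside it. Only push them, do not pick up or lift any of them, and leave the vial, the vial block and the tin where they stand.

Things in the scene. Friction and masses are not known exactly. Their poses are not given: they have to be found in the camera images.
- stopper_a: rubber stopper, plain black, one of three alike: slightly tapered upright plug, 24 mm across the top, 25 mm tall, about 20 g, standing loose on its smaller end on the pale grey bench mat (collides as a 24 mm cylinder); origin = centre of its underside, z up its axis
- stopper_b: rubber stopper, plain black, one of three alike: slightly tapered upright plug, 24 mm across the top, 25 mm tall, about 20 g, standing loose on its smaller end on the pale grey bench mat (collides as a 24 mm cylinder); origin = centre of its underside, z up its axis
- stopper_c: rubber stopper, plain black, one of three alike: slightly tapered upright plug, 24 mm across the top, 25 mm tall, about 20 g, standing loose on its smaller end on the pale grey bench mat (collides as a 24 mm cylinder); origin = centre of its underside, z up its axis
- stopper_a_mid (a point): middle of stopper a, on its axis 12.5 mm above its underside
- stopper_b_mid (a point): middle of stopper b, on its axis 12.5 mm above its underside
- stopper_c_mid (a point): middle of stopper c, on its axis 12.5 mm above its underside
- tray: fixed, shallow three-sided sheet-steel collecting tray lying on the bench mat. Origin = underside centre, on the mat's top (z = 0.002). Its open mouth faces its own +y, the back wall is at -y. Inside 145 mm wide (x -72.5..+72.5 mm) and 90 mm deep (y -45..+45 mm); walls 2.5 mm thick and 20 mm high, none across the mouth; floor 1.5 mm thick; from y = +45 to +60 mm a ramp rises from the mat to the floor, so stoppers slide in over it. z up
- tray_mouth (a point): centre of the tray's mouth line, on the floor's front edge (tray frame 0, +45 mm, 1.5 mm), where ramp and floor meet
- vial: bystander, loose: small clear glass vial with black cap, 27 mm across, 62 mm tall, standing upright on the bench behind the mat; origin = centre of underside
- vial_block: bystander, loose: blue block with two small capped brown vials, 40x48x58 mm, behind the mat; origin = centre of underside
- septa_tin: bystander, loose: round blue-lidded white tin, 62 mm across, 30 mm tall, left of the mat; origin = centre of underside
- bench_mat: fixed flat pale grey board on the bench, 180 mm (x) by 440 mm (y), 2 mm thick, under stoppers and tray; origin = centre of underside, its top is at z = 0.002. Fixed tall equipment stands round it: to its right from x = 0.51, y = -0.38 on, to its left from about x = 0.53, y = 0.1 on, and a deck overhangs 0.54 m above the bench behind x = 0.575, so stay low when working at the far side

How it is judged:
By the outcome, as a careful person would: the job done as asked, in the order asked, and still so for the second after the job is handed in, with the robot touching nothing.
It also fails if it takes over 61 s, if anything falls off the work surface, if the arm or the gripper's body presses on something with over 40 N, if the wrist force passes 120 N, or if a joint passes its speed limit or range.

## Working session

There is one attempt and no reset: what is moved stays moved. The work goes in short steps, Python scripts to look and compute and a tool call to move; the robot and the scene stay as the last step left them, time stands still between calls to the robot, and variables do not carry over. Pictures are saved under pics/ and viewed, at most 10 in all, crops included, and the job is handed in when it is done.

Besides the shell and the picture viewer there is one more tool, called by a JSON object that holds its "op" and its "data", one argument or row to a line. move_arm: Moves the arm, as the interface text tells. Its arguments: {"type":"object","properties":{"deltas":{"type":"string"},"squeeze":{"type":"number"}},"required":["deltas"]}

```bash
mkdir -p pics; cat > h.py <<'E'
import numpy as np, cv2
from cell import robot
def ray(cam,u,v,z):
    i=robot.camera_info(cam);R=np.array(i["R"]);t=np.array(i["t"])
    d=R.T@np.array([(u-i["cx"])/i["fx"],(v-i["cy"])/i["fy"],1]);c=-R.T@t
    return c+d*(z-c[2])/d[2]
def proj(cam,X):
    i=robot.camera_info(cam);p=np.array(i["R"])@X+np.array(i["t"])
    return p[0]/p[2]*i["fx"]+i["cx"],p[1]/p[2]*i["fy"]+i["cy"]
E
python3 - <<'E'
from h import *
s=robot.state();print(s["t"],s["eef_pos"],s["orientation"],robot.grasp_offset)
for c in("top","scene"):
    im=robot.capture(c);cv2.imwrite(f"pics/{c}0.png",im[:,:,::-1])
    for n in("stopper_a","tray","septa_tin","vial","vial_block"):
        for r in robot.regions_of(c,n):
            ys,xs=np.nonzero(r["pixels"]);e=r["extent"]
            print(c,n,round(r["conf"],2),e,ray(c,xs.mean(),ys.mean(),.014).round(3))
E
```

```text
0.0 [0.27102886 0.56263653 0.23041381] [ 2.22505874e-01  9.74930937e-01 -8.76159972e-04 -1.89290378e-04] 0.0187
top stopper_a 0.51 [292.9, 235.4, 308.0, 249.7] [0.504 0.012 0.014]
top stopper_a 0.48 [375.1, 238.6, 387.2, 250.2] [ 0.5   -0.161  0.014]
top tray 0.83 [410.9, 204.2, 465.0, 278.1] [ 0.503 -0.285  0.014]
top septa_tin 0.8 [224.3, 250.8, 250.9, 285.0] [0.453 0.148 0.014]
top septa_tin 0.27 [334.7, 216.0, 344.7, 222.7] [ 0.552 -0.078  0.014]
scene stopper_a 0.75 [310.2, 248.4, 325.0, 265.4] [ 0.556 -0.076  0.014]
scene stopper_a 0.7 [261.7, 231.8, 275.2, 251.8] [0.508 0.014 0.014]
scene stopper_a 0.67 [316.2, 286.7, 328.1, 309.3] [ 0.505 -0.157  0.014]
scene tray 0.77 [314.9, 302.5, 436.2, 405.2] [ 0.501 -0.291  0.014]
scene septa_tin 0.72 [193.5, 203.2, 228.7, 228.1] [0.458 0.15  0.014]
scene vial 0.67 [356.6, 218.0, 370.3, 249.6] [ 0.658 -0.08   0.014]
scene vial 0.56 [224.0, 214.0, 443.1, 430.9] [ 0.507 -0.177  0.014]
scene vial 0.45 [312.9, 303.0, 434.7, 402.7] [ 0.501 -0.291  0.014]
scene vial_block 0.86 [319.6, 197.0, 344.5, 229.3] [0.648 0.004 0.014]
scene vial_block 0.5 [316.9, 288.2, 329.4, 307.6] [ 0.505 -0.156  0.014]
scene vial_block 0.23 [311.2, 248.8, 323.0, 265.1] [ 0.556 -0.075  0.014]
```

View pics/top0.png

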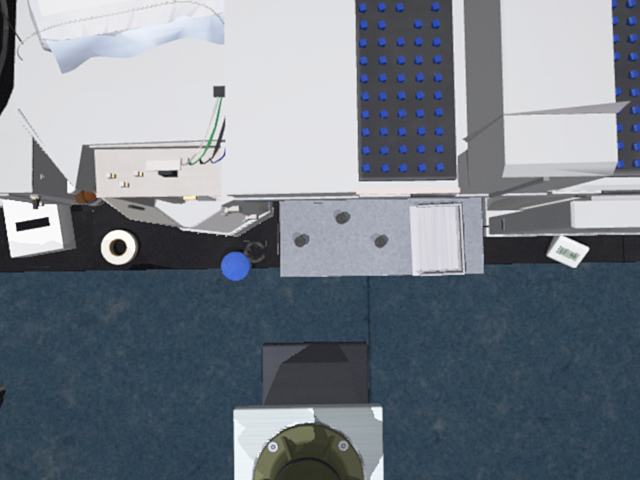

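View pics/scene0.png

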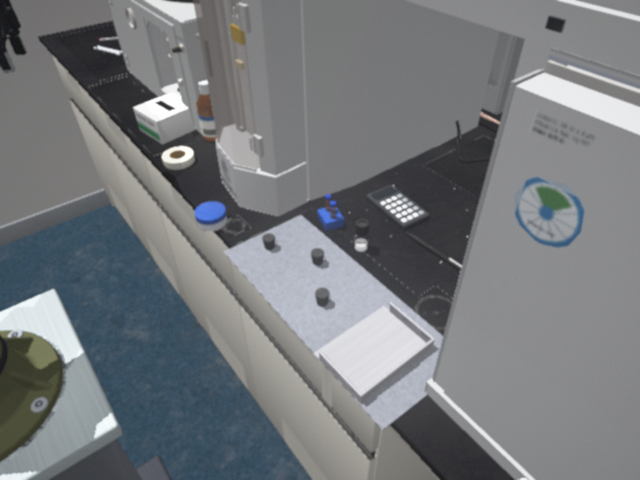

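Top view: stoppers at pixels (301,240), (342,217) and (380,240); the tray spans columns 411–465 with its mouth to the left (+y). The scene view agrees. I'm moving above the nearest stopper with the fingers turned so the gap faces -y and works as a cradle.

{"op": "move_arm", "data": {
  "deltas": "0 0 -0.16 0.02 -0.06 0 -0.576; 0 0 -0.32 0.04 -0.12 -0.01 -0.576; 0 0 -0.48 0.06 -0.18 -0.02 -0.576; 0 0 -0.64 0.08 -0.23 -0.03 -0.576; 0 0 -0.8 0.1 -0.29 -0.04 -0.576; 0 0 -0.96 0.12 -0.35 -0.04 -0.576; 0 0 -1.122 0.14 -0.41 -0.05 -0.576; 0 0 -1.122 0.16 -0.46 -0.05 -0.576; 0 0 -1.122 0.18 -0.52 -0.06 -0.576; 0 0 -1.122 0.2 -0.58 -0.06 -0.576; 0 0 -1.122 0.22 -0.63 -0.06 -0.576; 0 0 -1.122 0.232 -0.673 -0.07 -0.576; 0 0 -1.122 0.232 -0.673 -0.07 -0.576; 0 0 -1.122 0.232 -0.673 -0.07 -0.576; 0 0 -1.122 0.232 -0.673 -0.07 -0.576; 0 0 -1.122 0.232 -0.673 -0.07 -0.576"
}}

```text
t: 2.6
eef_pos: [0.5033, -0.1086, 0.1616]
orientation: [0.706, 0.708, 0.0, -0.0]
force: [-0.0, 0.1, -0.1]
grip_width: 0.0181
finger_force: 0.0
```

```bash
cat >> h.py <<'E'
from scipy.spatial.transform import Rotation as Ro
def wray(s,u,v,z):
    i=robot.camera_info("wrist");T=np.array(i["tool_from_camera"]);R=Ro.from_quat(s["orientation"]).as_matrix()
    c=R@T[:3,3]+s["eef_pos"];d=R@T[:3,:3]@np.array([(u-i["cx"])/i["fx"],(v-i["cy"])/i["fy"],1])
    return c+d*(z-c[2])/d[2]
E
python3 - <<'E'
from h import *
s=robot.state();print(s["t"],s["eef_pos"],Ro.from_quat(s["orientation"]).as_matrix().round(3).tolist(),s["grip_width"],s["force"],s["q"])
im=robot.capture("wrist");cv2.imwrite("pics/w1.png",im[:,:,::-1])
for n in("stopper_a","tray"):
    for r in robot.regions_of("wrist",n):
        ys,xs=np.nonzero(r["pixels"])
        print(n,round(r["conf"],2),np.array(r["extent"]).round(),wray(s,xs.mean(),ys.mean(),.014).round(4))
        if n=="tray":
            b=cv2.boxPoints(cv2.minAreaRect(np.c_[xs,ys].astype(np.float32)));print([(p.round().tolist(),wray(s,*p,.004).round(3).tolist()) for p in b])
E
```

```text
2.6 [ 0.50325605 -0.10864689  0.16155619] [[-0.002, 1.0, 0.0], [1.0, 0.002, 0.0], [0.0, 0.0, -1.0]] 0.01805001342302795 [-0.03002831  0.07373043 -0.12463841] [ 0.03237734  0.41387145  0.18965891  1.89250832 -0.1022065   0.84416567
  0.27638995]
stopper_a 0.78 [303.  20. 339.  63.] [0.5064 0.0132 0.014 ]
stopper_a 0.74 [297. 268. 334. 305.] [ 0.5016 -0.1622  0.014 ]
stopper_a 0.71 [369. 165. 406. 199.] [ 0.5556 -0.0791  0.014 ]
tray 0.61 [298. 266. 332. 307.] [ 0.5016 -0.1623  0.014 ]
[([294.0, 297.0], [0.485, -0.176, 0.004]), ([307.0, 263.0], [0.496, -0.147, 0.004]), ([335.0, 274.0], [0.519, -0.157, 0.004]), ([322.0, 308.0], [0.508, -0.186, 0.004])]
tray 0.57 [281. 349. 355. 414.] [ 0.504  -0.2501  0.014 ]
[([279.0, 353.0], [0.472, -0.228, 0.004]), ([354.0, 353.0], [0.536, -0.227, 0.004]), ([354.0, 412.0], [0.537, -0.286, 0.004]), ([279.0, 412.0], [0.471, -0.286, 0.004])]
```

View pics/w1.png

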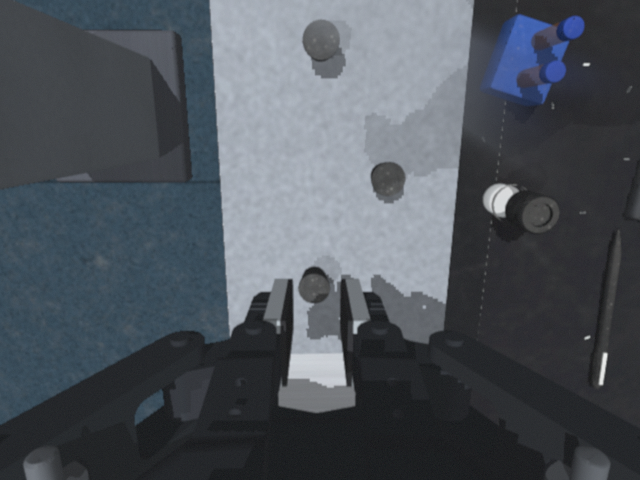

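The wrist view shows stoppers at (314,285), (388,180) and (321,40), and the ramp edge at row 353. Next I lower the fingers behind the nearest stopper and push it in.

{"op": "move_arm", "data": {
  "deltas": "0 0 0 0 0 -0.06 -0.576; 0 0 0 -0.001 0 -0.115 -0.576; 0 0 0 -0.001 0 -0.1515 -0.576; 0 0 0 -0.001 0 -0.1515 -0.576; 0 0 0 -0.001 -0.015 -0.1515 -0.576; 0 0 0 -0.001 -0.03 -0.1515 -0.576; 0 0 0 -0.004 -0.043 -0.1515 -0.576; 0 0 0 -0.008 -0.056 -0.1515 -0.576; 0 0 0 -0.012 -0.069 -0.1515 -0.576; 0 0 0 -0.016 -0.082 -0.1515 -0.576; 0 0 0 -0.02 -0.095 -0.1515 -0.576; 0 0 0 -0.024 -0.108 -0.1515 -0.576; 0 0 0 -0.028 -0.121 -0.1515 -0.576; 0 0 0 -0.032 -0.134 -0.1515 -0.576; 0 0 0 -0.036 -0.147 -0.1515 -0.576; 0 0 0 -0.04 -0.158 -0.1515 -0.576; 0 0 0 -0.041 -0.168 -0.1515 -0.576; 0 0 0 -0.041 -0.174 -0.1515 -0.576; 0 0 0 -0.041 -0.176 -0.1515 -0.576; 0 0 0 -0.041 -0.176 -0.1515 -0.576"
}}

```text
t: 5.25
eef_pos: [0.4623, -0.2857, 0.0097]
orientation: [0.707, 0.707, 0.0, -0.0]
force: [0.2, -0.3, -0.1]
grip_width: 0.0184
finger_force: 0.0
```

```bash
cat > look.py <<'E'
import sys
from h import *
s=robot.state();print(s["t"],s["eef_pos"].round(4) if hasattr(s["eef_pos"],"round") else s["eef_pos"],s["force"])
for c in("top","scene"):
    im=robot.capture(c)
    if c=="scene": cv2.imwrite(f"pics/{sys.argv[1]}.png",cv2.resize(im[180:420,180:500,::-1],None,fx=2.5,fy=2.5))
    for n in("stopper_a","tray"):
        for r in robot.regions_of(c,n):
            ys,xs=np.nonzero(r["pixels"]);print(c,n,round(r["conf"],2),np.array(r["extent"]).round(),ray(c,xs.mean(),ys.mean(),.015 if n[0]=="s" else .01).round(3))
E
python3 look.py s1
```

```text
5.25 [ 0.4623 -0.2857  0.0097] [ 0.2207893  -0.28223489 -0.12276929]
top stopper_a 0.6 [335. 216. 346. 225.] [ 0.552 -0.079  0.015]
top stopper_a 0.52 [295. 237. 307. 251.] [0.503 0.011 0.015]
top tray 0.97 [410. 201. 463. 276.] [ 0.519 -0.273  0.01 ]
top tray 0.2 [221. 252. 253. 282.] [0.453 0.149 0.01 ]
scene stopper_a 0.7 [264. 235. 278. 252.] [0.508 0.013 0.015]
scene stopper_a 0.65 [355. 356. 370. 379.] [ 0.465 -0.303  0.015]
scene stopper_a 0.5 [310. 250. 324. 265.] [ 0.556 -0.076  0.015]
scene tray 0.89 [311. 308. 437. 405.] [ 0.509 -0.305  0.01 ]
```

View pics/s1.png

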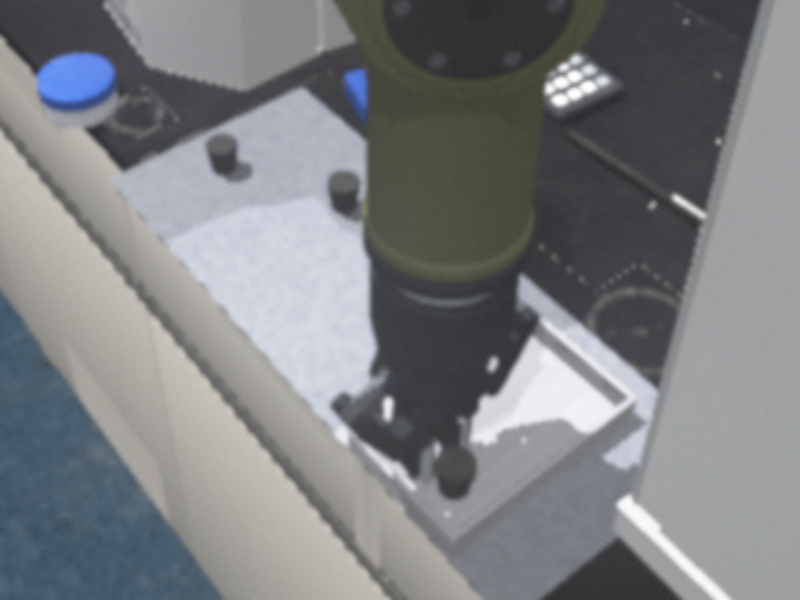

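The crop shows stopper one inside the tray at about (455,470), and the others untouched. Now the second, at (0.555,-0.078).

{"op": "move_arm", "data": {
  "deltas": "0 0 0 0 0.015 0 -0.576; 0 0 0 0 0.03 0.03 -0.576; 0 0 0 0.01 0.05 0.08 -0.576; 0 0 0 0.03 0.1 0.08 -0.576; 0 0 0 0.05 0.15 0.08 -0.576; 0 0 0 0.08 0.2 0.08 -0.576; 0 0 0 0.0935 0.251 0.08 -0.576; 0 0 0 0.0935 0.251 0.08 -0.576; 0 0 0 0.0935 0.251 0.04 -0.576; 0 0 0 0.0935 0.251 0 -0.576; 0 0 0 0.0935 0.251 0 -0.576; 0 0 0 0.0935 0.236 0 -0.576; 0 0 0 0.0935 0.222 0 -0.576; 0 0 0 0.0925 0.209 0 -0.576; 0 0 0 0.0915 0.196 0 -0.576; 0 0 0 0.0905 0.183 0 -0.576; 0 0 0 0.0895 0.17 0 -0.576; 0 0 0 0.0885 0.157 0 -0.576; 0 0 0 0.0875 0.144 0 -0.576; 0 0 0 0.0865 0.131 0 -0.576"
}}

```text
t: 8.05
eef_pos: [0.5486, -0.1557, 0.0097]
orientation: [0.707, 0.707, -0.0, -0.0]
force: [0.2, -0.3, 0.8]
grip_width: 0.0178
finger_force: 0.4
```

{"op": "move_arm", "data": {
  "deltas": "0 0 0 -0.001 -0.013 0 -0.576; 0 0 0 -0.002 -0.026 0 -0.576; 0 0 0 -0.003 -0.039 0 -0.576; 0 0 0 -0.004 -0.052 0 -0.576; 0 0 0 -0.005 -0.065 0 -0.576; 0 0 0 -0.006 -0.078 0 -0.576; 0 0 0 -0.007 -0.091 0 -0.576; 0 0 0 -0.008 -0.103 0 -0.576; 0 0 0 -0.008 -0.114 0 -0.576; 0 0 0 -0.008 -0.123 0 -0.576; 0 0 0 -0.008 -0.129 0 -0.576; 0 0 0 -0.008 -0.131 0 -0.576; 0 0 0 -0.008 -0.131 0 -0.576"
}}

```text
t: 9.68
eef_pos: [0.5407, -0.2858, 0.0097]
orientation: [0.707, 0.707, 0.0, -0.0]
force: [0.5, 0.3, -0.4]
grip_width: 0.0183
finger_force: 0.0
```

```bash
python3 look.py s2
```

```text
9.675 [ 0.5407 -0.2858  0.0097] [ 0.5362743   0.28057855 -0.44787851]
top tray 0.62 [413. 203. 439. 277.] [ 0.501 -0.255  0.01 ]
scene stopper_a 0.7 [354. 358. 372. 380.] [ 0.465 -0.303  0.015]
scene stopper_a 0.64 [394. 332. 409. 352.] [ 0.543 -0.303  0.015]
scene stopper_a 0.63 [263. 232. 276. 250.] [0.508 0.013 0.015]
scene tray 0.72 [311. 321. 436. 406.] [ 0.492 -0.294  0.01 ]
```

View pics/s2.png

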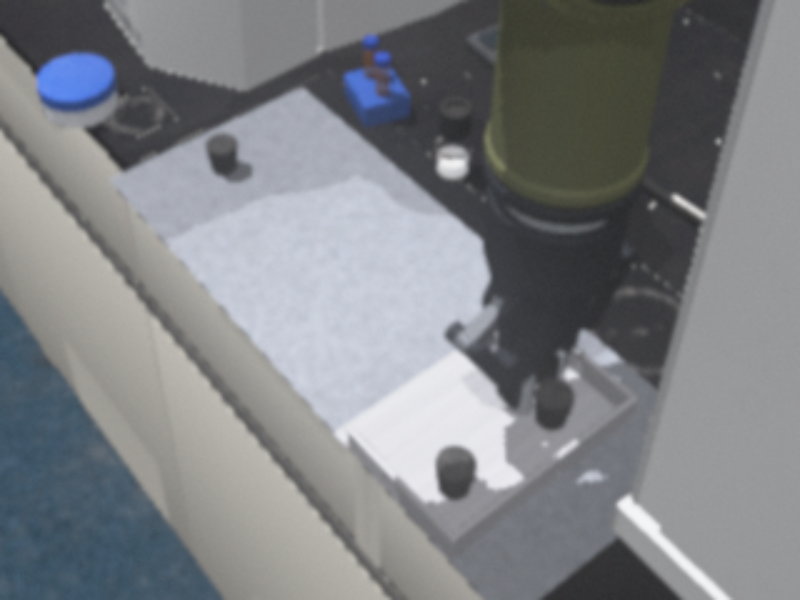

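Both stoppers are in, at crop pixels (455,470) and (553,402). For the last one I approach slightly turned, to stay clear of the equipment on the left.

{"op": "move_arm", "data": {
  "deltas": "0 0 0 0 0.015 0 -0.576; 0 0 0 0 0.03 0.03 -0.576; 0 0 0 -0.01 0.05 0.08 -0.576; 0 0 0 -0.02 0.1 0.08 -0.576; 0 0 0.1 -0.04 0.15 0.08 -0.576; 0 0 0.2 -0.05 0.2 0.08 -0.576; 0 0 0.3 -0.05 0.25 0.08 -0.576; 0 0 0.3 -0.0435 0.29 0.08 -0.576; 0 0 0.3 -0.0435 0.315 0.08 -0.576; 0 0 0.3 -0.0435 0.327 0.08 -0.576; 0 0 0.3 -0.0435 0.327 0.08 -0.576; 0 0 0.3 -0.0435 0.327 0.05 -0.576; 0 0 0.3 -0.0435 0.327 0.02 -0.576; 0 0 0.3 -0.0435 0.327 0 -0.576; 0 0 0.3 -0.0435 0.327 0 -0.576"
}}

```text
t: 11.85
eef_pos: [0.4961, 0.0395, 0.0087]
orientation: [0.594, 0.804, -0.001, -0.001]
force: [-0.8, 0.5, -0.3]
grip_width: 0.0182
finger_force: 0.0
```

```bash
python3 look.py s3
```

```text
11.85 [0.4961 0.0395 0.0087] [-0.77332882  0.520028   -0.29850774]
top stopper_a 0.66 [444. 257. 456. 267.] [ 0.46  -0.307  0.015]
top tray 0.67 [412. 204. 463. 277.] [ 0.503 -0.283  0.01 ]
scene stopper_a 0.81 [392. 333. 410. 351.] [ 0.544 -0.303  0.015]
scene stopper_a 0.64 [355. 356. 368. 382.] [ 0.465 -0.302  0.015]
scene stopper_a 0.56 [263. 233. 276. 249.] [0.508 0.012 0.015]
```

View pics/s3.png

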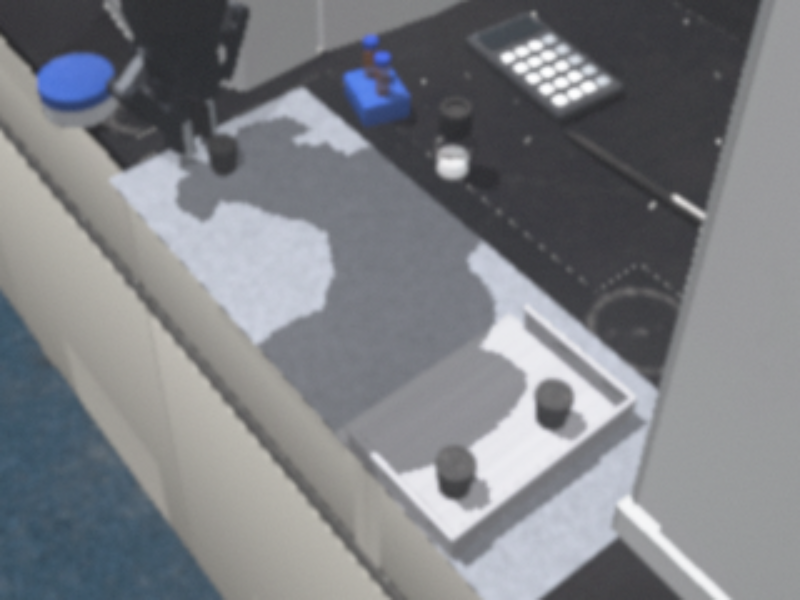

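The fingers are behind the last stopper, at crop pixel (222,152), touching nothing. Pushing it now.

{"op": "move_arm", "data": {
  "deltas": "0 0 0 0.002 -0.006 0 -0.576; 0 0 0 0.004 -0.014 0 -0.576; 0 0 -0.02 0.005 -0.026 0 -0.576; 0 0 -0.05 0.006 -0.039 0 -0.576; 0 0 -0.08 0.006 -0.052 0 -0.576; 0 0 -0.11 0.006 -0.065 0 -0.576; 0 0 -0.14 0.006 -0.078 0 -0.576; 0 0 -0.17 0.006 -0.091 0 -0.576; 0 0 -0.2 0.006 -0.104 0 -0.576; 0 0 -0.23 0.006 -0.117 0 -0.576; 0 0 -0.26 0.006 -0.13 0 -0.576; 0 0 -0.28 0.006 -0.143 0 -0.576; 0 0 -0.3 0.006 -0.156 0 -0.576; 0 0 -0.3 0.006 -0.169 0 -0.576; 0 0 -0.3 0.006 -0.182 0 -0.576"
}}

```text
t: 14.02
eef_pos: [0.5032, -0.1418, 0.0098]
orientation: [0.707, 0.707, -0.0, -0.0]
force: [0.3, -0.2, 0.0]
grip_width: 0.0181
finger_force: 0.2
```

```bash
python3 look.py s4
```

```text
14.025 [ 0.5032 -0.1418  0.0098] [ 0.34522035 -0.23376712  0.02796361]
top stopper_a 0.56 [445. 258. 459. 266.] [ 0.46  -0.308  0.015]
top tray 0.84 [411. 202. 464. 278.] [ 0.504 -0.295  0.01 ]
scene stopper_a 0.71 [392. 333. 409. 353.] [ 0.544 -0.303  0.015]
scene stopper_a 0.64 [320. 288. 330. 307.] [ 0.505 -0.161  0.015]
scene stopper_a 0.6 [355. 357. 371. 379.] [ 0.464 -0.302  0.015]
scene tray 0.88 [314. 301. 437. 407.] [ 0.503 -0.288  0.01 ]
```

{"op": "move_arm", "data": {
  "deltas": "0 0 0 0 -0.013 0 -0.576; 0 0 0 0 -0.026 0 -0.576; 0 0 0 0 -0.039 0 -0.576; 0 0 0 0 -0.052 0 -0.576; 0 0 0 0 -0.065 0 -0.576; 0 0 0 0 -0.078 0 -0.576; 0 0 0 0 -0.091 0 -0.576; 0 0 0 0 -0.103 0 -0.576; 0 0 0 0 -0.112 0 -0.576; 0 0 0 0 -0.117 0 -0.576; 0 0 0 0 -0.117 0 -0.576; 0 0 0 0 -0.1 0 -0.576; 0 0 0 0 -0.08 0.03 -0.576; 0 0 0 0 -0.03 0.08 -0.576; 0 0 0 0 0.03 0.12 -0.576; 0 0 0 0 0.07 0.12 -0.576; 0 0 0 0 0.07 0.12 -0.576"
}}

```text
t: 16.45
eef_pos: [0.5034, -0.0637, 0.1308]
orientation: [0.704, 0.711, 0.002, -0.001]
force: [-0.0, -1.0, -0.3]
grip_width: 0.0181
finger_force: 0.0
```

```bash
python3 look.py s5
```

```text
16.45 [ 0.5034 -0.0637  0.1308] [-0.04315184 -0.97214128 -0.25140397]
top stopper_a 0.45 [443. 258. 456. 269.] [ 0.46  -0.307  0.015]
top stopper_a 0.41 [444. 217. 452. 229.] [ 0.539 -0.307  0.015]
top tray 0.93 [410. 205. 468. 278.] [ 0.503 -0.284  0.01 ]
scene stopper_a 0.74 [355. 357. 371. 381.] [ 0.465 -0.303  0.015]
scene stopper_a 0.67 [392. 329. 412. 353.] [ 0.546 -0.302  0.015]
scene stopper_a 0.56 [363. 332. 378. 352.] [ 0.507 -0.275  0.015]
scene tray 0.93 [312. 306. 434. 403.] [ 0.503 -0.289  0.01 ]
scene tray 0.18 [392. 334. 409. 348.] [ 0.547 -0.3    0.01 ]
```

View pics/s5.png

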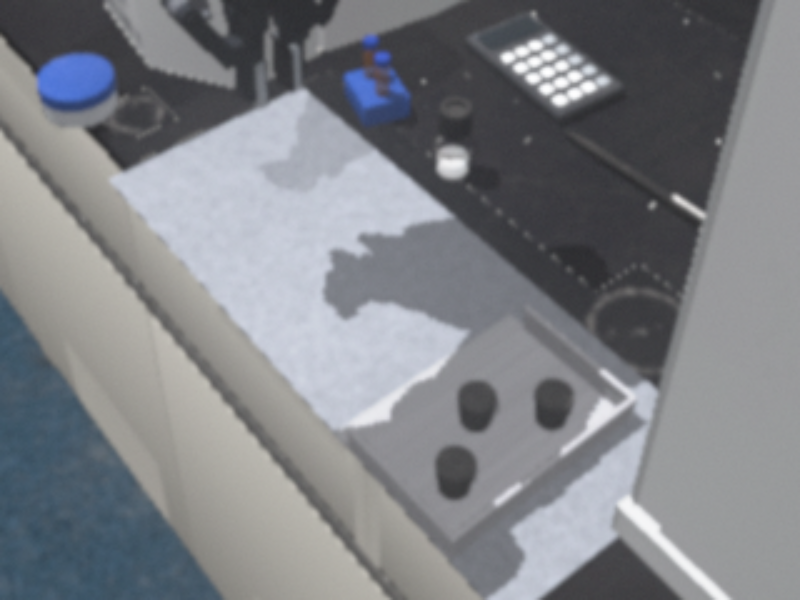

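All three stoppers stand in the tray, at crop pixels (455,470), (553,402) and (477,405). They are about 20 mm clear of the mouth line, and the vial, block and tin haven't moved.

```bash
python3 -c "
from cell import robot
print(robot.sign_off())"
```

```text
the job is handed in; nothing more can be done
None
```

All three stoppers were pushed along the mat into the steel tray and lie wholly inside it; the vial, block and tin were left where they stood, and the job was handed in at about 16.5 s.

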